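# Put away the parts from a bike service

### The arm

A 6-joint arm with a two-finger parallel gripper is mounted at the origin on the work surface. World frame = base frame: x ahead of the robot, y to its left, z up, the work surface at z = 0. Lengths are in m, angles in degrees, forces in N, time in s.
With the tool pointing down it reaches from about 0.3 to 0.75 m from the base axis. Payload 8.5 kg.
Tool frame: the origin (TCP) lies between the finger pads; the fingertips stand 17 mm ahead of it and the grasp point (between the pads) lies 2 mm behind it; z points along the fingers, y is the direction in which the jaws open and shut (so a half turn about z gives the same grasp; the last joint's range is limited). The gripper opens to 85 mm and grips with 20 to 120 N. Pads are 22 mm wide; open, the fingers measure 114 mm over their backs; the gripper's body (76 mm by 85 mm) begins 54 mm behind the grasp point. The pads swing forward as they close: fully open they stand 13 mm farther back than shut.
Start: joints at [58.711, 21.807, 74.336, -0, 83.858, -12.336], TCP at [0.179, 0.52, 0.248] pointing down, gripper open.
Joint ranges: [-178.18, 178.18], [-50.72, 133.34], [12.68, 142.11], [-81.47, 261.47], [9.98, 163.14], [-165.26, 165.26]. Speed limits (degrees/s): [136.94, 136.94, 180, 180, 180, 180].

### API

Orientations are given as a 3x3 rotation matrix whose columns are the frame's x, y, z axes.
In Python, from rig import readout, eyes, env gives the robot as it stands.
- The arm moves only by the tool arm_command, never from a script. Its argument "rows" is text: rows parted by semicolons, each of 7 numbers parted by spaces: the closure, from 0 (fully open) to 1 (shut), then the shift along the tool's x, y, z in mm, then the turn, a rotation vector about the tool's x, y, z in degrees. In form: grip dx dy dz rx ry rz; .... A call has 1 to 5 rows; each row shifts and turns the commanded pose from where the row before left it, along the tool's axes as they then stand; what a row does not reach is not made up. A row lasts 1/12 s, in which the tool goes at most 41.7 mm and 7.16 degrees, less where a joint would pass 70% of its speed; a pose out of reach is approached as far as the arm can. A call with a gripper value outside its range is refused whole. The fingers move at their own pace and stop on an object; "squeeze" is the grip in N (left out, the last holds). Time passes only in rows, so rows that do not move let the fingers close. It gives the time, the measured TCP pose, the force and the opening at its end, in the units of the state.
- readout.observe(): the state, without advancing time (a new reading comes with each control period).
- eyes.get_image(name): name is "side" or "top" or "wrist"; returns the picture (384x512x3 uint8, red, green, blue); there is no depth.
- eyes.camera_model(name): a dict with "mtx" (3x3 intrinsics, pixels), "view" (4x4, takes a point from world to camera coordinates). Camera axes: x right, y up, looking along -z (the intrinsics and any distortion apply to the point x, -y, -z); pixel columns grow to the right and rows downward; lengths in m; the calibration is good to about 2 mm. A picture is of the moment at which its call begins: read the wrist's pose just before it. camera_model takes no time and is no camera call; for the wrist camera it gives the pose at the moment of the call.
- env.close_job(): hands the job in, once; it reports no verdict.
The state is a dict: "time_s": time; "q": joint angles; "qvel": joint speeds; "joint_efforts": joint torques, N m; "position": TCP position; "tool_rot": TCP orientation; "ft_force": force on the tool from outside, world axes, zero at the start; "wrist_torque": the same for the moment, N m; "grip_width": finger opening in m.
Only numpy, scipy, OpenCV 4.12 (cv2) and the standard library are available. Lean on these libraries where they do the work, as an engineer would, in place of code of your own. Each camera call takes 0.05 s, during which the arm holds its last target. There are 200 camera calls.

### The job

Sort the loose bicycle parts on the bench: lay both hub axles in the rectangular shallow tray, both ring bearings in the round dish, and the pedal in the square grey bin. Each part must end lying flat on the floor of its container, not on top of another part, and must be set down rather than dropped from a height.

Things in the scene. Friction and masses are not known exactly. Their poses are not given: they have to be found in the camera images.
- axle_a: bicycle hub axle (one of two alike), lying on the bench: a bare steel rod 9 mm thick and 108 mm long along its own y axis, with a hexagonal nut 16 mm across flats and 10 mm wide centred 36 mm to each side of its middle; the rod between the nuts (at least 50 mm) is free to grip. Origin at its middle, on the rod's axis, 8 mm above what it lies on. About 60 g
- axle_b: bicycle hub axle (one of two alike), lying on the bench: a bare steel rod 9 mm thick and 108 mm long along its own y axis, with a hexagonal nut 16 mm across flats and 10 mm wide centred 36 mm to each side of its middle; the rod between the nuts (at least 50 mm) is free to grip. Origin at its middle, on the rod's axis, 8 mm above what it lies on. About 60 g
- bearing_a: bicycle cartridge bearing (one of two alike), lying flat: a steel ring 44 mm outside, 28 mm bore, 10 mm thick, with a thin dark seal ring on top. Origin at its centre, 5 mm above what it lies on; own z is the ring's axis. About 40 g
- bearing_b: bicycle cartridge bearing (one of two alike), lying flat: a steel ring 44 mm outside, 28 mm bore, 10 mm thick, with a thin dark seal ring on top. Origin at its centre, 5 mm above what it lies on; own z is the ring's axis. About 40 g
- pedal: flat bicycle pedal, lying flat: a black open cage 56 mm (own x) by 70 mm (own y) and 22 mm high, with an aluminium barrel through its middle along y and a steel spindle stub, 13 mm thick, that stands out 24 mm from the cage on the +y side. The two long cage sides are straight, to be gripped across the 56 mm. Origin at the cage's centre, 11 mm above what it lies on. About 180 g
- long_tray: home of the axles: shallow rectangular aluminium tray, fixed to the bench, 132 mm (own x) by 158 mm (own y, its long side) outside, 20 mm high; walls 4 mm, floor 4 mm thick, open on top, empty at the start. Inside 124 by 150 mm: room for both axles side by side along its y. Origin at the centre of its underside, on the bench
- round_dish: home of the bearings: round steel dish, fixed to the bench, 138 mm across outside and 130 mm inside, 20 mm high, wall 4 mm, floor 4 mm thick, open on top, empty at the start; room for both bearings side by side. Origin at the centre of its underside, on the bench
- square_bin: home of the pedal: square grey plastic bin, fixed to the bench, 130 by 130 mm outside (122 by 122 mm inside), 45 mm high, walls 4 mm, floor 4 mm thick, open on top, empty at the start. Origin at the centre of its underside, on the bench
Not all that is in view belongs to the job. Leave any yellow look-alike of the bearing_b alone.

How it is judged (in metres and radians):
At the end, for the whole second after the job is handed in: Axles in the rectangular tray, bearings in the round dish, pedal in the square bin, inside the walls and at rest; middles at most 17 mm (axle), 13.5 mm (bearing), 21 mm (pedal) above the container's underside; lying flat they are at 12, 9 and 15 mm (z of axle_a in the frame of long_tray between 0 and 0.017 m and x of axle_a in the frame of long_tray between -0.057 and 0.057 m and y of axle_a in the frame of long_tray between -0.07 and 0.07 m and linear speed of each of axle_a, axle_b, bearing_a, bearing_b, pedal below 0.02 m/s and angular speed of each of axle_a, axle_b, bearing_a, bearing_b, pedal below 0.3 rad/s and z of axle_b in the frame of long_tray between 0 and 0.017 m and x of axle_b in the frame of long_tray between -0.057 and 0.057 m and y of axle_b in the frame of long_tray between -0.07 and 0.07 m and z of bearing_a in the frame of round_dish between 0 and 0.0135 m and horizontal distance between each of bearing_a, bearing_b and round_dish below 0.052 m and z of bearing_b in the frame of round_dish between 0 and 0.0135 m and z of pedal in the frame of square_bin between 0 and 0.021 m and x of pedal in the frame of square_bin between -0.05 and 0.05 m and y of pedal in the frame of square_bin between -0.05 and 0.05 m); the robot touches nothing.
It fails at once if a part is let go while its middle is more than 70 mm above the bench (dropped) ((height (world z) of axle_a above 0.07 m and contact force between axle_a and the fingers below 0.05 N) or (height (world z) of axle_b above 0.07 m and contact force between axle_b and the fingers below 0.05 N) or (height (world z) of bearing_a above 0.07 m and contact force between bearing_a and the fingers below 0.05 N) or (height (world z) of bearing_b above 0.07 m and contact force between bearing_b and the fingers below 0.05 N) or (height (world z) of pedal above 0.07 m and contact force between pedal and the fingers below 0.05 N)).
It also fails if it takes over 125 s, if anything falls off the work surface, if the arm or the gripper's body presses on something with over 40 N, if the wrist force passes 120 N, or if a joint passes its speed limit or range.

## Working session

There is one attempt and no reset: what is moved stays moved. The work goes in short steps, Python scripts to look and compute and a tool call to move; the robot and the scene stay as the last step left them, time stands still between calls to the robot, and variables do not carry over. Pictures are saved under pics/ and viewed, about 12 in all and at most 16, crops included, and the job is handed in when it is done.

Besides the shell and the picture viewer there is one more tool, called by a JSON object that holds its "api" and its "payload". arm_command: Moves the arm, as the interface text tells. Its arguments: {"type":"object","properties":{"rows":{"type":"string"},"squeeze":{"type":"number"}},"required":["rows"]}

```bash
ls; mkdir -p pics; cat > h.py <<'E'
import numpy as np, cv2
from rig import readout, eyes, env
def snap(n,f,crop=None,s=1):
    im=eyes.get_image(n)[:,:,::-1].copy()
    cv2.imwrite('pics/raw_'+f,im)
    if crop: x0,y0,x1,y1=crop; im=im[y0:y1,x0:x1]
    if s!=1: im=cv2.resize(im,None,fx=s,fy=s,interpolation=cv2.INTER_CUBIC)
    cv2.imwrite('pics/'+f,im)
def back(cm,u,v,z):
    K=np.array(cm['mtx']);V=np.array(cm['view']);R=V[:3,:3];t=V[:3,3]
    d=np.linalg.inv(K)@[u,v,1]; d=np.array([d[0],-d[1],-d[2]])
    c=-R.T@t; w=R.T@d
    return c+w*(z-c[2])/w[2]
E
python3 - <<'E'
from h import *
for n in('top','side','wrist'):
    cm=eyes.camera_model(n);print(n,cm)
snap('top','t0.png',s=1.56)
o=readout.observe();print(o)
E
```

```text
pics
top {'mtx': array([[447.58286544,   0.        , 263.33834541],
       [  0.        , 447.58286544, 188.09544921],
       [  0.        ,   0.        ,   1.        ]]), 'view': array([[-0.01363056, -0.99981364, -0.01367088,  0.01836636],
       [ 0.98237821, -0.01593917,  0.18622299, -0.49979925],
       [-0.18640619, -0.01089165,  0.98241239, -1.00008667],
       [ 0.        ,  0.        ,  0.        ,  1.        ]])}
side {'mtx': array([[433.17336803,   0.        , 256.72028879],
       [  0.        , 433.17336803, 196.26764444],
       [  0.        ,   0.        ,   1.        ]]), 'view': array([[ 0.92036341, -0.39064159, -0.01817509, -0.49178357],
       [ 0.27458644,  0.61244442,  0.74129219, -0.18822889],
       [-0.27844833, -0.68724885,  0.67093633, -1.13737785],
       [ 0.        ,  0.        ,  0.        ,  1.        ]])}
wrist {'mtx': array([[286.09606401,   0.        , 253.58300969],
       [  0.        , 286.09606401, 192.0608228 ],
       [  0.        ,   0.        ,   1.        ]]), 'view': array([[ 3.24671262e-01,  9.45826493e-01, -9.03828594e-04,
        -5.49043
[... 352 characters left out ...]
186308e-04,
        8.38581804e+01, -1.23360262e+01]), 'qvel': array([ 0.05482699, -0.05005838, -0.03350889,  0.00407294,  0.05436618,
       -0.05505988]), 'joint_efforts': array([ 6.25259592e-03, -4.49697697e+01, -2.31963658e+01, -9.63956859e-05,
        3.42756495e-03, -1.47706641e-05]), 'position': array([0.17849323, 0.51994767, 0.24771744]), 'tool_rot': array([[-9.45789476e-01,  3.24779477e-01, -7.47676307e-04],
       [ 3.24780197e-01,  9.45788705e-01, -1.24491768e-03],
       [ 3.02820092e-04, -1.42026050e-03, -9.99998946e-01]]), 'ft_force': array([-0.31708876, -0.23306525,  0.36713594]), 'wrist_torque': array([ 0.01459475,  0.02394107, -0.00436402]), 'grip_width': 0.0850173297490343}
```

View pics/t0.png

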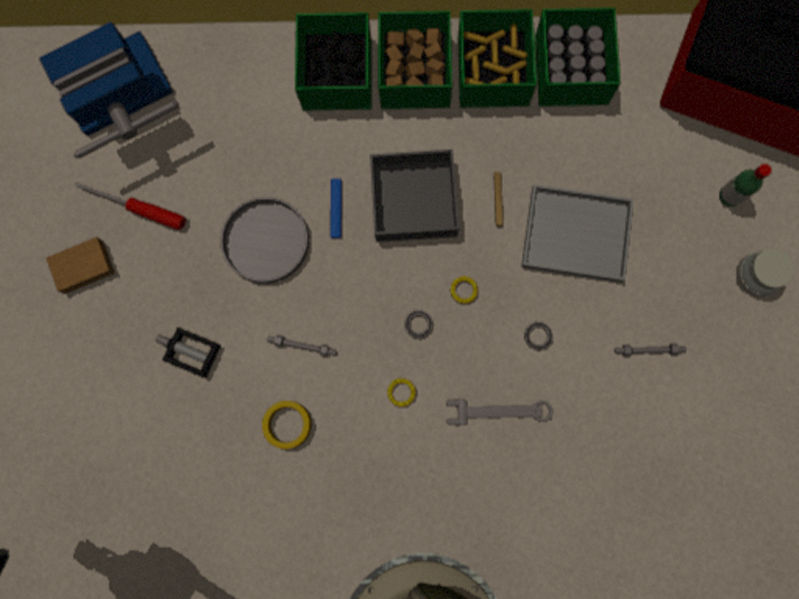

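```bash
python3 - <<'E'
from h import *
im=cv2.imread('pics/raw_t0.png')
for n,(x0,y0,x1,y1) in dict(a=(95,85,295,235),b=(265,85,465,235)).items():
    c=cv2.resize(im[y0:y1,x0:x1],None,fx=4,fy=4,interpolation=cv2.INTER_CUBIC)
    cv2.imwrite(f'pics/c{n}.png',np.clip(c*1.6,0,255).astype('uint8'))
E
```

```text
(no output)
```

View pics/ca.png

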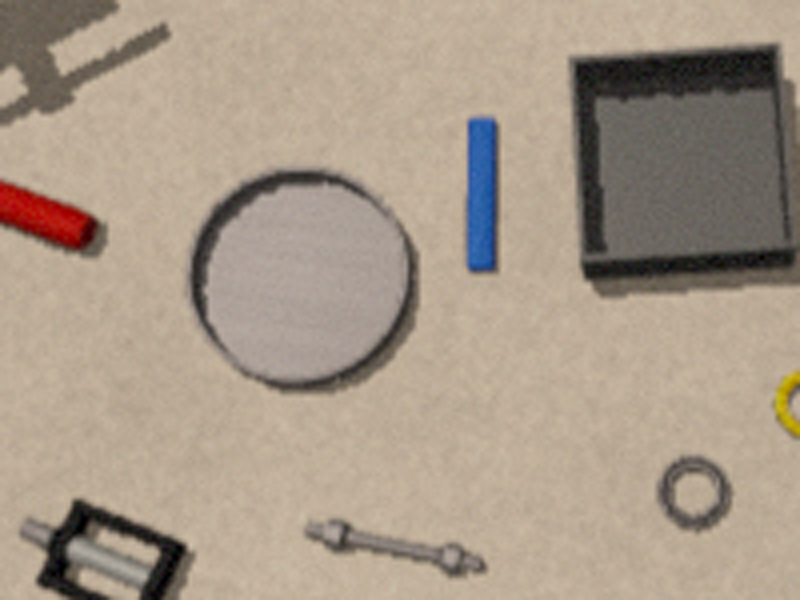

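View pics/cb.png

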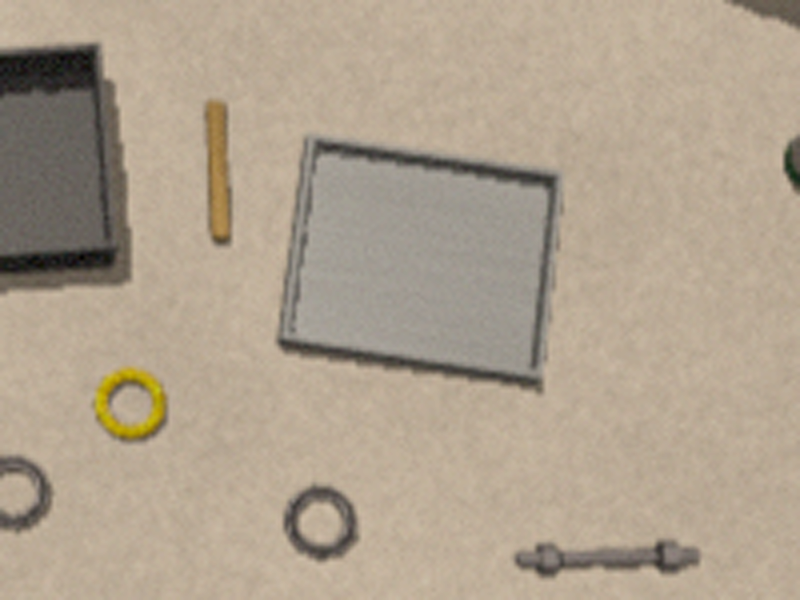

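```bash
cat >> h.py <<'E'
def wyaw(d): return np.degrees(np.arctan2(d[1],d[0]))
E
python3 - <<'E'
from h import *
cm=eyes.camera_model('top')
A=lambda x,y:((x+.5)/4-.5+95,(y+.5)/4-.5+85)
B=lambda x,y:((x+.5)/4-.5+265,(y+.5)/4-.5+85)
T=lambda x,y:((x+.5)/1.56-.5,(y+.5)/1.56-.5)
def p(n,pts,z):
    w=np.array([back(cm,*q,z)[:2] for q in pts]); print(n,w.mean(0).round(4),'pts',w.round(3).tolist(), 'dir',wyaw(w[-1]-w[0]).round(1), np.linalg.norm(w[0]-w[-1]).round(4)); 
p('axL',[A(308,529),A(485,566)],.008)
p('axR',[B(517,560),B(699,556)],.008)
p('beL',[A(695,493)],.01)
p('beR',[B(321,522)],.01)
p('pedal',[T(178,329),T(219,345),T(207,377),T(164,362)],.02)
p('pedsp',[T(158,339),T(212,361)],.012)
p('dish',[A(191,278),A(414,278)],.02)
p('dish',[A(302,169),A(302,391)],.02)
p('bin',[A(572,58),A(778,45),A(795,265),A(585,277)],.045)
p('tray',[B(306,137),B(560,175),B(541,383),B(281,346)],.02)
R=readout.observe()['tool_rot'];V=eyes.camera_model('wrist')['view'];o=readout.observe()
c=-V[:3,:3].T@V[:3,3]; print('cam in tool',R.T@(c-o['position']), R.T@V[:3,:3].T)
E
```

```text
axL [0.4286 0.1796] pts [[0.441, 0.233], [0.417, 0.126]] dir -102.6 0.1094
axR [ 0.4142 -0.3524] pts [[0.414, -0.298], [0.415, -0.406]] dir -89.6 0.108
beL [ 4.585e-01 -1.000e-04] pts [[0.458, -0.0]] dir 0.0 0.0
beR [ 0.4381 -0.1827] pts [[0.438, -0.183]] dir 0.0 0.0
pedal [0.4185 0.3458] pts [[0.456, 0.369], [0.43, 0.305], [0.382, 0.321], [0.406, 0.388]] dir 159.4 0.0537
pedsp [0.4245 0.3595] pts [[0.442, 0.402], [0.407, 0.317]] dir -112.5 0.0918
dish [0.5933 0.2376] pts [[0.595, 0.306], [0.592, 0.169]] dir -91.0 0.1366
dish [0.5929 0.2378] pts [[0.663, 0.24], [0.523, 0.236]] dir -178.6 0.1401
bin [0.656  0.0043] pts [[0.722, 0.071], [0.728, -0.055], [0.589, -0.062], [0.584, 0.063]] dir -177.0 0.1382
tray [ 0.5968 -0.2497] pts [[0.676, -0.183], [0.649, -0.337], [0.519, -0.317], [0.544, -0.162]] dir 170.9 0.1335
cam in tool [ 0.07158388 -0.00053507 -0.12581825] [[ 1.14448089e-04  9.59219507e-01  2.82662208e-01]
 [ 9.99999841e-01  4.65491140e-05 -5.62858723e-04]
 [-5.53062743e-04  2.82662227e-01 -9.59219349e-01]]
```

```bash
cat >> h.py <<'E'
def go(x,y,z,jaw):
    "tool-axis shift (mm, after the turn) and turn (deg) from here to x y z with jaws along yaw jaw"
    o=readout.observe();R=o['tool_rot'];cur=wyaw(R[:2,1])
    d=(jaw-cur+90)%180-90
    c,s=np.cos(np.radians(d)),np.sin(np.radians(d))
    R2=np.array([[c,-s,0],[s,c,0],[0,0,1]])@R
    v=R2.T@(np.array([x,y,z])-o['position'])*1e3
    ch=wyaw(R2[:2,1])-jaw
    print('t',round(o['time_s'],2),'pos',o['position'].round(4),'jaw',cur.round(1),'q6',o['q'][5].round(1),'tilt',R[:2,2].round(3),'w',round(o['grip_width'],4),'F',o['ft_force'].round(1))
    print(' turn rz',(-d).round(1),'rows',int(np.ceil(abs(d)/7)),'shift',v.round(1),'rows',int(np.ceil(np.linalg.norm(v)/40)))
E
python3 -c "
from h import *
go(.419,.346,.13,-22)"
```

```text
t 0.05 pos [0.1785 0.5199 0.2477] jaw 71.0 q6 -12.3 tilt [-0.001 -0.001] w 0.085 F [-0.3 -0.2  0.4]
 turn rz -87.0 rows 13 shift [  71.2 -288.   118.1] rows 8
```

{"api": "arm_command", "payload": {"rows": "0 0 0 0 0 0 6.64;0 0 0 0 0 0 6.64;0 0 0 0 0 0 6.64;0 0 0 0 0 0 6.64;0 0 0 0 0 0 6.64", "squeeze": 50}}

```text
time_s: 0.47
position: [0.1785, 0.52, 0.2478]
tool_rot: [[-0.609, 0.793, -0.001], [0.793, 0.609, -0.001], [-0.0, -0.001, -1.0]]
ft_force: [0.1, 0.0, 0.1]
grip_width: 0.0853
```

{"api": "arm_command", "payload": {"rows": "0 0 0 0 0 0 6.64;0 0 0 0 0 0 6.64;0 0 0 0 0 0 6.64;0 0 0 0 0 0 6.64;0 0 0 0 0 0 6.64"}}

```text
time_s: 0.88
position: [0.1785, 0.52, 0.2478]
tool_rot: [[-0.075, 0.997, -0.001], [0.997, 0.075, -0.001], [-0.001, -0.001, -1.0]]
ft_force: [-0.5, 0.3, -0.9]
grip_width: 0.0854
```

{"api": "arm_command", "payload": {"rows": "0 0 0 0 0 0 6.64;0 0 0 0 0 0 6.64;0 0 0 0 0 0 6.64;0 0 0 0 0 0 6.64;0 -9 36 15 0 0 0"}}

```text
time_s: 1.3
position: [0.2062, 0.5009, 0.2349]
tool_rot: [[0.377, 0.926, 0.001], [0.926, -0.377, 0.004], [0.005, -0.001, -1.0]]
ft_force: [-0.6, 0.9, 0.8]
grip_width: 0.0859
```

{"api": "arm_command", "payload": {"rows": "0 -9 36 15 0 0 0;0 -9 36 15 0 0 0;0 -9 36 15 0 0 0;0 -9 36 15 0 0 0;0 -9 36 15 0 0 0"}}

```text
time_s: 1.72
position: [0.3599, 0.388, 0.1574]
tool_rot: [[0.373, 0.928, -0.001], [0.928, -0.373, -0.0], [-0.001, -0.0, -1.0]]
ft_force: [0.5, 1.1, 0.3]
grip_width: 0.0853
```

{"api": "arm_command", "payload": {"rows": "0 -9 36 15 0 0 0;0 -9 36 15 0 0 0;0 0 0 0 0 0 0;0 0 0 0 0 0 0;0 0 0 0 0 0 0"}}

```text
time_s: 2.13
position: [0.4186, 0.346, 0.1282]
tool_rot: [[0.374, 0.928, -0.001], [0.928, -0.374, -0.0], [-0.0, -0.001, -1.0]]
ft_force: [0.1, 0.8, 0.2]
grip_width: 0.0851
```

```bash
python3 -c "
from h import *
go(.419,.346,.13,-22)
snap('wrist','w1.png',s=1.5)
cm=eyes.camera_model('wrist')
import pickle;pickle.dump(cm,open('w1.pkl','wb'))"
```

```text
t 2.13 pos [0.4186 0.346  0.1282] jaw -21.9 q6 49.0 tilt [-0.001 -0.   ] w 0.0851 F [0.1 0.8 0.2]
 turn rz 0.1 rows 1 shift [ 0.2  0.4 -1.8] rows 1
```

View pics/w1.png

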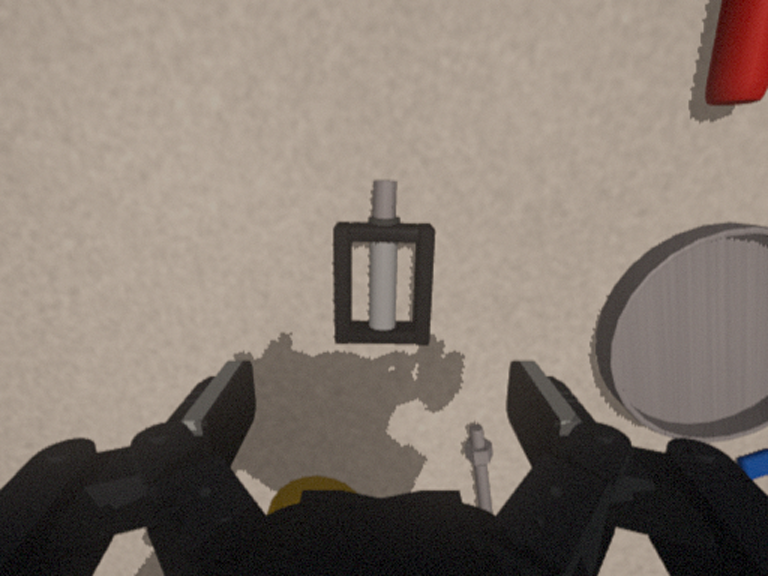

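The wrist view shows the pedal cage with corners at about (335,223), (434,224), (431,343), (335,343), square to the jaws.

```bash
python3 -c "
from h import *
cm=eyes.camera_model('wrist')
w=[back(cm,(u+.5)/1.5-.5,(v+.5)/1.5-.5,.022)[:2] for u,v in[(335,223),(434,224),(431,343),(335,343)]]
print(np.round(w,4),np.mean(w,0)); 
s=[back(cm,(u+.5)/1.5-.5,(v+.5)/1.5-.5,.014)[:2] for u,v in[(385,181),(382,330)]]
print(np.round(s,4),wyaw(s[0]-s[1]))
x,y=np.mean(w,0)
go(x,y,.016,-22)"
```

```text
[[0.4105 0.3925]
 [0.46   0.372 ]
 [0.4347 0.3071]
 [0.3824 0.328 ]] [0.42190002 0.34991014]
[[0.4437 0.4025]
 [0.4099 0.3224]] 67.11809349088328
t 2.18 pos [0.4183 0.3464 0.1285] jaw -21.9 q6 49.0 tilt [-0.  0.] w 0.0857 F [-0.6  0.1  0.6]
 turn rz 0.1 rows 1 shift [  4.6   2.1 112.5] rows 3
```

{"api": "arm_command", "payload": {"rows": "0 4 2 35 0 0 0.8;0 0 0 35 0 0 0;0 0 0 25 0 0 0;0 0 0 17 0 0 0;0 0 0 0 0 0 0", "squeeze": 50}}

```text
time_s: 2.6
position: [0.4199, 0.3491, 0.0138]
tool_rot: [[0.384, 0.923, -0.005], [0.923, -0.384, -0.002], [-0.004, -0.004, -1.0]]
ft_force: [-1.4, -0.8, 0.5]
grip_width: 0.0851
```

{"api": "arm_command", "payload": {"rows": "1 0 0 0 0 0 0;1 0 0 0 0 0 0;1 0 0 0 0 0 0;1 0 0 0 0 0 0;1 0 0 0 0 0 0"}}

```text
time_s: 3.02
position: [0.4228, 0.3496, 0.0182]
tool_rot: [[0.386, 0.923, 0.003], [0.923, -0.386, 0.002], [0.003, 0.002, -1.0]]
ft_force: [-1.6, 1.0, 7.4]
grip_width: 0.0552
```

{"api": "arm_command", "payload": {"rows": "1 0 0 0 0 0 0;1 0 0 0 0 0 0;1 0 0 0 0 0 0;1 0 0 0 0 0 0;1 0 0 0 0 0 0"}}

```text
time_s: 3.43
position: [0.4228, 0.3496, 0.0183]
tool_rot: [[0.386, 0.923, 0.003], [0.923, -0.386, 0.002], [0.003, 0.002, -1.0]]
ft_force: [-1.8, 0.2, 7.1]
grip_width: 0.0549
```

{"api": "arm_command", "payload": {"rows": "1 0 0 -15 0 0 0;1 0 0 -35 0 0 0;1 0 0 -40 0 0 0;1 0 0 -40 0 0 0;1 0 0 0 0 0 0"}}

```text
time_s: 3.85
position: [0.4247, 0.3504, 0.1547]
tool_rot: [[0.386, 0.923, 0.013], [0.923, -0.386, 0.007], [0.011, 0.01, -1.0]]
ft_force: [0.4, -0.1, -0.5]
grip_width: 0.055
```

```bash
python3 -c "
from h import *
go(.658,-.006,.15,-2.8)"
```

```text
t 3.85 pos [0.4247 0.3504 0.1547] jaw -22.7 q6 49.9 tilt [0.013 0.007] w 0.055 F [ 0.4 -0.1 -0.5]
 turn rz -19.9 rows 3 shift [-344.7  250.3    3.2] rows 11
```

{"api": "arm_command", "payload": {"rows": "1 0 0 0 0 0 -6.63;1 0 0 0 0 0 -6.63;1 0 0 0 0 0 -6.63;1 -31.4 22.8 0 0 0 0;1 -31.4 22.8 0 0 0 0"}}

```text
time_s: 4.27
position: [0.4642, 0.2842, 0.1468]
tool_rot: [[0.045, 0.999, 0.001], [0.999, -0.045, 0.0], [0.0, 0.001, -1.0]]
ft_force: [1.0, -0.0, -0.9]
grip_width: 0.0548
```

{"api": "arm_command", "payload": {"rows": "1 -31.4 22.8 0 0 0 0;1 -31.4 22.8 0 0 0 0;1 -31.4 22.8 0 0 0 0;1 -31.4 22.8 0 0 0 0;1 -31.4 22.8 0 0 0 0"}}

```text
time_s: 4.68
position: [0.5715, 0.1197, 0.1468]
tool_rot: [[0.049, 0.999, 0.001], [0.999, -0.049, 0.0], [0.0, 0.001, -1.0]]
ft_force: [0.4, 0.8, -2.2]
grip_width: 0.0547
```

{"api": "arm_command", "payload": {"rows": "1 -31.4 22.8 0 0 0 0;1 -31.4 22.8 0 0 0 0;1 -31.4 22.8 0 0 0 0;1 -31.4 22.8 0 0 0 0;1 0 0 0 0 0 0"}}

```text
time_s: 5.1
position: [0.6584, -0.0147, 0.1461]
tool_rot: [[0.055, 0.998, 0.003], [0.998, -0.055, -0.002], [-0.002, 0.003, -1.0]]
ft_force: [-0.5, -0.9, -2.1]
grip_width: 0.0547
```

{"api": "arm_command", "payload": {"rows": "1 0 0 0 0 0 0;1 0 0 0 0 0 0;1 0 0 0 0 0 0"}}

```text
time_s: 5.35
position: [0.6552, -0.0073, 0.1466]
tool_rot: [[0.048, 0.999, -0.0], [0.999, -0.048, 0.0], [0.0, -0.0, -1.0]]
ft_force: [-0.4, 0.3, -2.3]
grip_width: 0.055
```

```bash
python3 -c "
from h import *
go(.658,-.006,.027,-2.8)
snap('wrist','w2.png',s=1.5)"
```

```text
t 5.35 pos [ 0.6552 -0.0073  0.1466] jaw -2.8 q6 -8.2 tilt [-0.  0.] w 0.055 F [-0.4  0.3 -2.3]
 turn rz 0.0 rows 1 shift [  1.4   2.7 119.6] rows 3
```

View pics/w2.png

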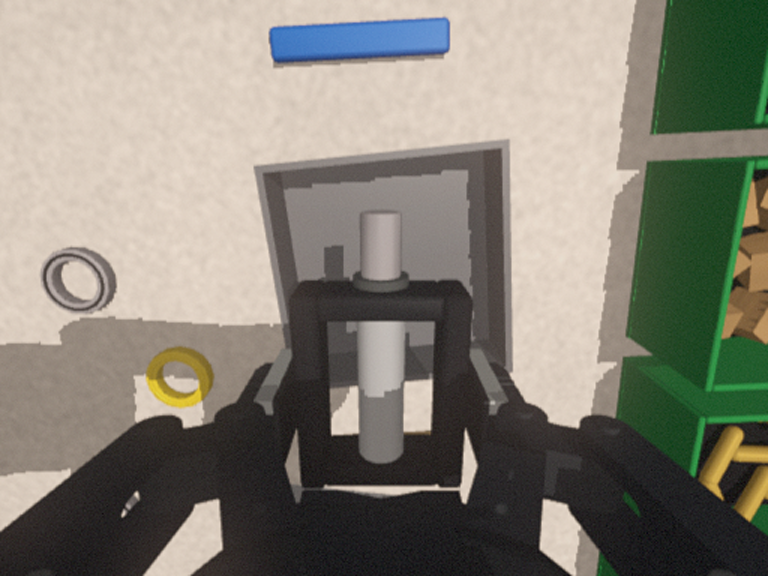

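```bash
python3 -c "
from h import *
cm=eyes.camera_model('wrist')
w=[back(cm,(u+.5)/1.5-.5,(v+.5)/1.5-.5,.045)[:2] for u,v in[(255,168),(508,141),(512,368)]]
print(np.round(w,4),wyaw(w[1]-w[0]),wyaw(w[1]-w[2]),np.linalg.norm(w[1]-w[0]))
e=w[1]-w[0];e/=np.linalg.norm(e);n=np.array([e[1],-e[0]])
print('ctr',(w[0]+w[1])/2+n*.065)"
```

```text
[[ 0.5946  0.0642]
 [ 0.7232  0.0711]
 [ 0.73   -0.0549]] 3.0888811981201036 93.12339565140739 0.12871095858941742
ctr [0.66241027 0.00277024]
```

{"api": "arm_command", "payload": {"rows": "1 0 4 0 0 0 -5.9;1 0 4 35 0 0 0;1 0 0 35 0 0 0;1 0 0 0 0 0 0;1 0 0 0 0 0 0"}}

```text
time_s: 5.82
position: [0.6629, -0.0075, 0.0757]
tool_rot: [[-0.055, 0.998, -0.003], [0.998, 0.055, 0.001], [0.001, -0.003, -1.0]]
ft_force: [0.7, 0.0, -1.5]
grip_width: 0.0549
```

```bash
python3 -c "
from h import *
go(.663,-.007,.024,3.1)"
```

```text
t 5.82 pos [ 0.6629 -0.0075  0.0757] jaw 3.1 q6 -14.0 tilt [-0.003  0.001] w 0.0549 F [ 0.7  0.  -1.5]
 turn rz 0.0 rows 1 shift [ 0.4  0.3 51.7] rows 2
```

{"api": "arm_command", "payload": {"rows": "1 0 0 25 0 0 0;1 0 0 16 0 0 0;1 0 0 7 0 0 0;1 0 0 3 0 0 0;1 0 0 0 0 0 0"}}

```text
time_s: 6.23
position: [0.6644, -0.0084, 0.0268]
tool_rot: [[-0.054, 0.999, 0.002], [0.999, 0.054, -0.0], [-0.0, 0.002, -1.0]]
ft_force: [-0.2, -0.1, -1.6]
grip_width: 0.055
```

{"api": "arm_command", "payload": {"rows": "1 0 0 0 0 0 0;0.2 0 0 0 0 0 0;0.2 0 0 0 0 0 0;0.2 0 0 0 0 0 0;0.2 0 0 0 0 0 0"}}

```text
time_s: 6.65
position: [0.664, -0.0085, 0.0259]
tool_rot: [[-0.054, 0.999, 0.001], [0.999, 0.054, -0.0], [-0.0, 0.001, -1.0]]
ft_force: [-0.7, -0.5, 0.5]
grip_width: 0.0682
```

{"api": "arm_command", "payload": {"rows": "0.2 0 0 -15 0 0 0;0.2 0 0 -35 0 0 0;0.2 0 0 -40 0 0 0;0.2 0 0 -36 0 0 0;0.2 0 0 0 0 0 0"}}

```text
time_s: 7.07
position: [0.6664, -0.0089, 0.1598]
tool_rot: [[-0.054, 0.998, 0.014], [0.999, 0.054, -0.003], [-0.003, 0.013, -1.0]]
ft_force: [-0.3, -0.4, 1.0]
grip_width: 0.0686
```

```bash
python3 -c "
from h import *
go(.4286,.1796,.15,-12.6)
snap('wrist','w3.png',s=1.3)"
```

```text
t 7.07 pos [ 0.6664 -0.0089  0.1598] jaw 3.1 q6 -14.0 tilt [ 0.014 -0.003] w 0.0686 F [-0.3 -0.4  1. ]
 turn rz 15.7 rows 3 shift [ 132.1 -273.3    5.7] rows 8
```

View pics/w3.png

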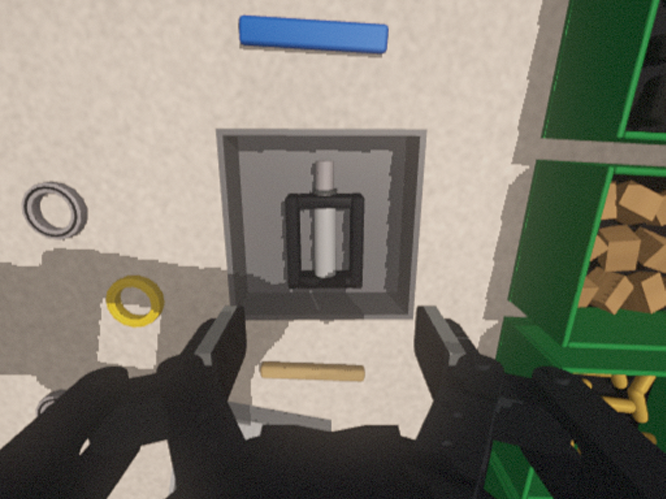

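{"api": "arm_command", "payload": {"rows": "0.5 0 0 0 0 0 5.23;0.5 0 0 0 0 0 5.23;0.5 0 0 0 0 0 5.23;0.5 16.5 -34.2 1 0 0 0;0.5 16.5 -34.2 1 0 0 0"}}

```text
time_s: 7.53
position: [0.6035, 0.0383, 0.1476]
tool_rot: [[0.221, 0.975, -0.002], [0.975, -0.221, 0.0], [-0.0, -0.002, -1.0]]
ft_force: [0.5, 1.1, -0.4]
grip_width: 0.0428
```

{"api": "arm_command", "payload": {"rows": "0.5 16.5 -34.2 1 0 0 0;0.5 16.5 -34.2 1 0 0 0;0.5 16.5 -34.2 1 0 0 0;0.5 16.5 -34.2 1 0 0 0;0.5 16.5 -34.2 1 0 0 0"}}

```text
time_s: 7.95
position: [0.4533, 0.1573, 0.1436]
tool_rot: [[0.219, 0.976, -0.001], [0.976, -0.219, -0.0], [-0.0, -0.001, -1.0]]
ft_force: [0.7, 1.0, 0.3]
grip_width: 0.0428
```

{"api": "arm_command", "payload": {"rows": "0.5 16.5 -34.2 1 0 0 0;0.5 0 0 0 0 0 0;0.5 0 0 0 0 0 0;0.5 0 0 0 0 0 0"}}

```text
time_s: 8.28
position: [0.426, 0.18, 0.1431]
tool_rot: [[0.218, 0.976, 0.0], [0.976, -0.218, -0.0], [-0.0, 0.0, -1.0]]
ft_force: [0.2, -0.3, 1.2]
grip_width: 0.0426
```

```bash
python3 -c "
from h import *
go(.4286,.1796,.15,-12.6)
snap('wrist','w4.png',s=1.5)"
```

```text
t 8.28 pos [0.426  0.18   0.1431] jaw -12.6 q6 20.8 tilt [ 0. -0.] w 0.0426 F [ 0.2 -0.3  1.2]
 turn rz 0.0 rows 1 shift [ 0.2  2.6 -6.9] rows 1
```

View pics/w4.png

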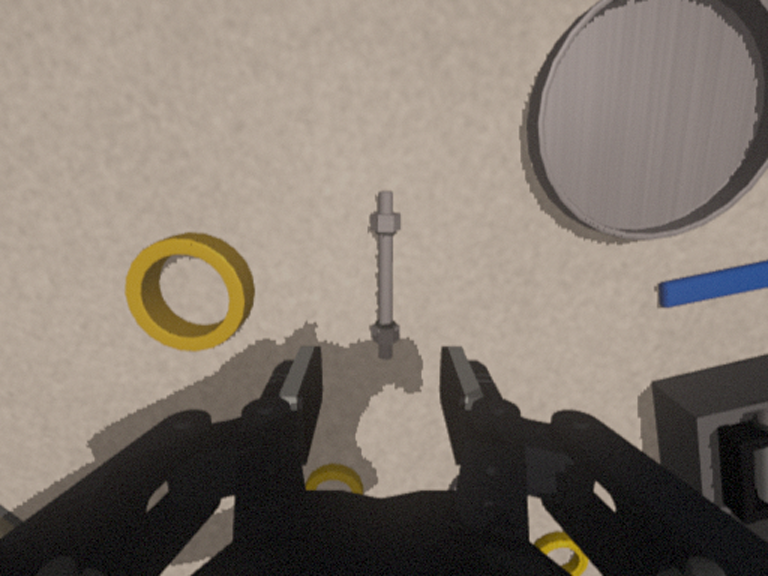

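The axle runs (386,191)–(385,357) in the enlarged view, parallel to the tool's x.

```bash
python3 -c "
from h import *
cm=eyes.camera_model('wrist')
w=[back(cm,(u+.5)/1.5-.5,(v+.5)/1.5-.5,.009)[:2] for u,v in[(386,191),(385.5,357)]]
print(np.round(w,4),wyaw(w[0]-w[1]),np.linalg.norm(w[1]-w[0]))
x,y=np.mean(w,0);print(x,y)
go(x,y,.0225,-12.6)"
```

```text
[[0.4418 0.2325]
 [0.4183 0.1276]] 77.38703334418648 0.10751249186250758
0.4300412207585961 0.18003168567979444
t 8.33 pos [0.4264 0.1797 0.1431] jaw -12.6 q6 20.8 tilt [ 0. -0.] w 0.0427 F [-0.2 -0.1  0.3]
 turn rz -0.0 rows 1 shift [  1.2   3.5 120.6] rows 4
```

{"api": "arm_command", "payload": {"rows": "0.5 1 3.5 35 0 0 0;0.6 0 0 35 0 0 0;0.6 0 0 30 0 0 0;0.6 0 0 17 0 0 0;0.6 0 0 3 0 0 0"}}

```text
time_s: 8.75
position: [0.4288, 0.1792, 0.0204]
tool_rot: [[0.22, 0.975, -0.005], [0.975, -0.22, -0.001], [-0.002, -0.005, -1.0]]
ft_force: [0.2, -0.3, 0.2]
grip_width: 0.034
```

{"api": "arm_command", "payload": {"rows": "0.6 0 0 0 0 0 0;1 0 0 0 0 0 0;1 0 0 0 0 0 0;1 0 0 0 0 0 0;1 0 0 0 0 0 0"}}

```text
time_s: 9.17
position: [0.4301, 0.1803, 0.0246]
tool_rot: [[0.218, 0.976, 0.003], [0.976, -0.218, 0.0], [0.001, 0.003, -1.0]]
ft_force: [-0.8, -2.1, 8.3]
grip_width: 0.006
```

{"api": "arm_command", "payload": {"rows": "1 0 0 0 0 0 0;1 0 0 0 0 0 0;1 0 0 0 0 0 0"}}

```text
time_s: 9.42
position: [0.4301, 0.1803, 0.0246]
tool_rot: [[0.218, 0.976, 0.003], [0.976, -0.218, 0.0], [0.001, 0.003, -1.0]]
ft_force: [0.5, -1.4, 6.8]
grip_width: 0.0058
```

{"api": "arm_command", "payload": {"rows": "1 0 0 -10 0 0 0;1 0 0 -25 0 0 0;1 0 0 -30 0 0 0;1 0 0 0 0 0 0;1 0 0 0 0 0 0"}}

```text
time_s: 9.83
position: [0.4299, 0.1805, 0.0898]
tool_rot: [[0.218, 0.976, 0.004], [0.976, -0.218, 0.001], [0.001, 0.004, -1.0]]
ft_force: [-0.5, 0.1, -0.6]
grip_width: 0.0057
```

```bash
python3 -c "
from h import *
go(.597,-.25,.12,-9.5)
snap('wrist','w5.png',s=1.5)"
```

```text
t 9.83 pos [0.4299 0.1805 0.0898] jaw -12.6 q6 20.8 tilt [0.004 0.001] w 0.0057 F [-0.5  0.1 -0.6]
 turn rz -3.1 rows 1 shift [-396.9  236.   -29.9] rows 12
```

View pics/w5.png

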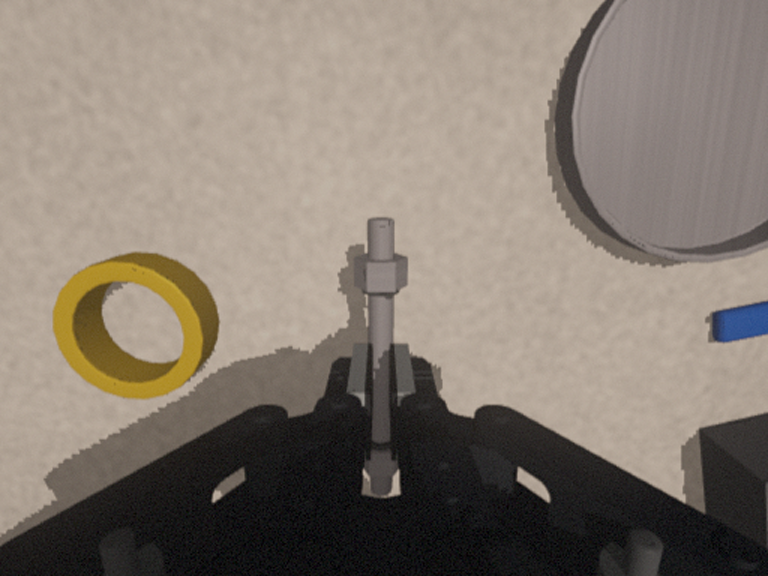

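{"api": "arm_command", "payload": {"rows": "1 0 0 -15 0 0 -3.1;1 0 0 -15 0 0 0;1 -33.1 22.1 0 0 0 0;1 -33.1 22.1 0 0 0 0;1 -33.1 22.1 0 0 0 0"}}

```text
time_s: 10.3
position: [0.4781, 0.0705, 0.1175]
tool_rot: [[0.163, 0.987, -0.001], [0.987, -0.163, 0.0], [-0.0, -0.001, -1.0]]
ft_force: [1.3, 0.3, -0.2]
grip_width: 0.0057
```

{"api": "arm_command", "payload": {"rows": "1 -33.1 22.1 0 0 0 0;1 -33.1 22.1 0 0 0 0;1 -33.1 22.1 0 0 0 0;1 -33.1 22.1 0 0 0 0;1 -33.1 22.1 0 0 0 0"}}

```text
time_s: 10.72
position: [0.5598, -0.1119, 0.1169]
tool_rot: [[0.166, 0.986, -0.002], [0.986, -0.166, 0.001], [0.001, -0.002, -1.0]]
ft_force: [1.3, 1.7, -0.2]
grip_width: 0.006
```

{"api": "arm_command", "payload": {"rows": "1 -33.1 22.1 0 0 0 0;1 -33.1 22.1 0 0 0 0;1 -33.1 22.1 0 0 0 0;1 -33.1 22.1 0 0 0 0;1 0 0 0 0 0 0"}}

```text
time_s: 11.13
position: [0.6261, -0.2617, 0.1158]
tool_rot: [[0.17, 0.985, -0.0], [0.985, -0.17, -0.001], [-0.001, 0.0, -1.0]]
ft_force: [-1.5, 1.0, -0.2]
grip_width: 0.0061
```

{"api": "arm_command", "payload": {"rows": "1 0 0 0 0 0 0;1 0 0 0 0 0 0;1 0 0 0 0 0 0"}}

```text
time_s: 11.38
position: [0.6247, -0.254, 0.1176]
tool_rot: [[0.164, 0.986, -0.002], [0.986, -0.164, 0.001], [0.001, -0.002, -1.0]]
ft_force: [0.3, -0.1, -0.7]
grip_width: 0.0059
```

```bash
python3 -c "
from h import *
go(.626,-.255,.029,-9.5)
snap('wrist','w6.png',s=1.3)"
```

```text
t 11.38 pos [ 0.6247 -0.254   0.1176] jaw -9.5 q6 -22.7 tilt [-0.002  0.001] w 0.0059 F [ 0.3 -0.1 -0.7]
 turn rz 0.0 rows 1 shift [-0.9  1.6 88.6] rows 3
```

View pics/w6.png

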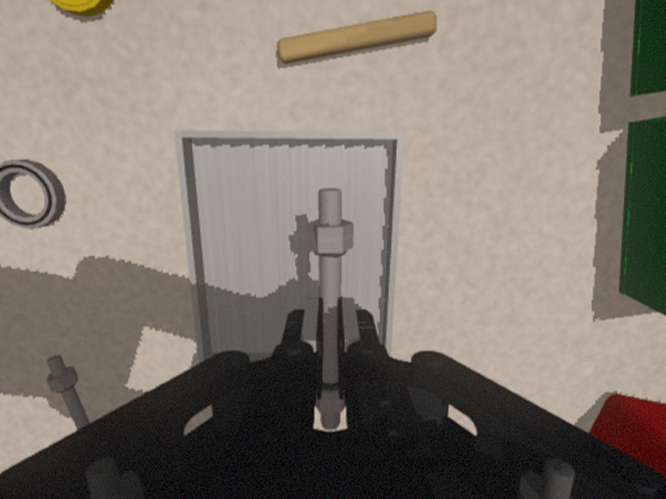

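{"api": "arm_command", "payload": {"rows": "1 0 0 35 0 0 0;1 0 0 30 0 0 0;1 0 0 14 0 0 0;1 0 0 6 0 0 0;1 0 0 3 0 0 0"}}

```text
time_s: 11.85
position: [0.625, -0.2544, 0.0298]
tool_rot: [[0.164, 0.986, -0.001], [0.986, -0.164, 0.001], [0.0, -0.001, -1.0]]
ft_force: [0.6, -0.1, -0.4]
grip_width: 0.0059
```

{"api": "arm_command", "payload": {"rows": "1 0 0 0 0 0 0;1 0 0 0 0 0 0;0.7 0 0 0 0 0 0;0.7 0 0 0 0 0 0;0.7 0 0 0 0 0 0"}}

```text
time_s: 12.27
position: [0.6254, -0.2554, 0.0312]
tool_rot: [[0.165, 0.986, 0.001], [0.986, -0.165, -0.001], [-0.001, 0.001, -1.0]]
ft_force: [-0.0, -0.6, -0.5]
grip_width: 0.0253
```

{"api": "arm_command", "payload": {"rows": "0.7 0 0 -15 0 0 0;0.7 0 0 -35 0 0 0;0.7 0 0 -40 0 0 0;0.7 0 0 -30 0 0 0;0.7 0 0 0 0 0 0"}}

```text
time_s: 12.68
position: [0.6273, -0.2565, 0.1583]
tool_rot: [[0.165, 0.986, 0.011], [0.986, -0.165, -0.007], [-0.005, 0.012, -1.0]]
ft_force: [-0.2, -1.2, 0.9]
grip_width: 0.0257
```

```bash
python3 -c "
from h import *
go(.4142,-.3524,.145,0.4)"
```

```text
t 12.68 pos [ 0.6273 -0.2565  0.1583] jaw -9.5 q6 -22.7 tilt [ 0.011 -0.007] w 0.0257 F [-0.2 -1.2  0.9]
 turn rz -9.9 rows 2 shift [ -94.4 -213.9   11.2] rows 6
```

{"api": "arm_command", "payload": {"rows": "0.5 0 0 0 0 0 -5;0.5 0 0 0 0 0 -5;0.5 -15.7 -35.6 1 0 0 0;0.5 -15.7 -35.6 1 0 0 0;0.5 -15.7 -35.6 1 0 0 0"}}

```text
time_s: 13.1
position: [0.5175, -0.3033, 0.1472]
tool_rot: [[-0.01, 1.0, 0.0], [1.0, 0.01, -0.0], [-0.0, 0.0, -1.0]]
ft_force: [-0.2, -1.4, 0.6]
grip_width: 0.0427
```

{"api": "arm_command", "payload": {"rows": "0.5 -15.7 -35.6 1 0 0 0;0.5 -15.7 -35.6 1 0 0 0;0.5 -15.7 -35.6 1 0 0 0;0.5 0 0 0 0 0 0;0.5 0 0 0 0 0 0"}}

```text
time_s: 13.52
position: [0.4111, -0.3522, 0.1447]
tool_rot: [[-0.005, 1.0, 0.0], [1.0, 0.005, -0.0], [-0.0, 0.0, -1.0]]
ft_force: [0.9, 0.6, 0.0]
grip_width: 0.0425
```

{"api": "arm_command", "payload": {"rows": "0.5 0 0 0 0 0 0;0.5 0 0 0 0 0 0"}}

```text
time_s: 13.68
position: [0.4132, -0.3509, 0.1444]
tool_rot: [[-0.01, 1.0, 0.0], [1.0, 0.01, -0.0], [-0.0, 0.0, -1.0]]
ft_force: [-0.1, -0.8, 1.0]
grip_width: 0.0425
```

```bash
python3 -c "
from h import *
go(.4142,-.3524,.145,0.4)
snap('wrist','w7.png',s=1.5)"
```

```text
t 13.68 pos [ 0.4132 -0.3509  0.1444] jaw 0.6 q6 -53.4 tilt [ 0. -0.] w 0.0425 F [-0.1 -0.8  1. ]
 turn rz 0.2 rows 1 shift [-1.5  0.9 -0.6] rows 1
```

View pics/w7.png

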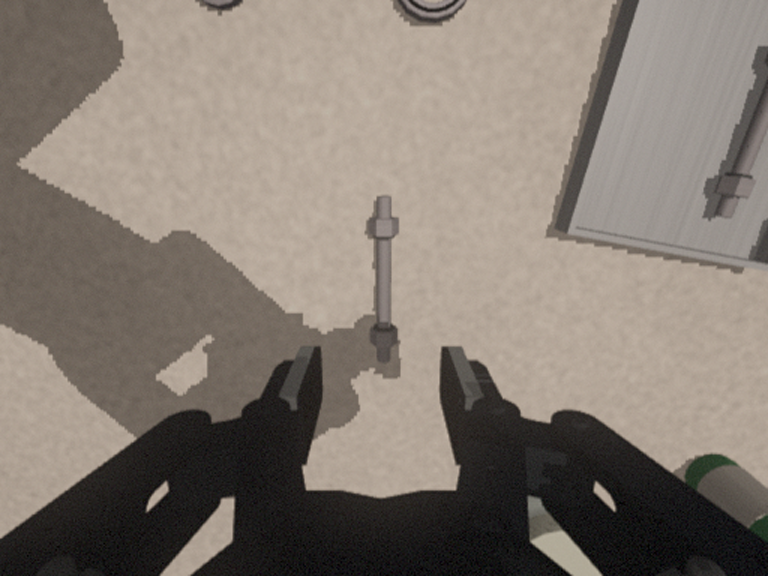

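```bash
python3 -c "
from h import *
cm=eyes.camera_model('wrist')
w=[back(cm,(u+.5)/1.5-.5,(v+.5)/1.5-.5,.009)[:2] for u,v in[(384.5,196),(384,361)]]
print(np.round(w,4),wyaw(w[0]-w[1]),np.linalg.norm(w[1]-w[0]))
x,y=np.mean(w,0);print(x,y)
go(x,y,.0235,0.4)"
```

```text
[[ 0.4153 -0.2989]
 [ 0.4163 -0.4069]] 90.55313372718383 0.10802003130689809
0.41580924086061916 -0.3528914341493058
t 13.73 pos [ 0.4133 -0.3508  0.1443] jaw 0.6 q6 -53.4 tilt [ 0. -0.] w 0.0424 F [ 1.   0.2 -0.4]
 turn rz 0.2 rows 1 shift [ -2.1   2.4 120.8] rows 4
```

{"api": "arm_command", "payload": {"rows": "0.5 -2 2.5 35 0 0 0;0.6 0 0 35 0 0 0;0.6 0 0 30 0 0 0;0.6 0 0 17 0 0 0;0.6 0 0 3 0 0 0"}}

```text
time_s: 14.15
position: [0.4147, -0.3515, 0.0212]
tool_rot: [[-0.01, 1.0, -0.003], [1.0, 0.01, 0.004], [0.005, -0.003, -1.0]]
ft_force: [0.2, 0.6, -0.4]
grip_width: 0.0345
```

{"api": "arm_command", "payload": {"rows": "0.6 0 0 0 0 0 0;1 0 0 0 0 0 0;1 0 0 0 0 0 0;1 0 0 0 0 0 0;1 0 0 0 0 0 0"}}

```text
time_s: 14.57
position: [0.4156, -0.3538, 0.0261]
tool_rot: [[-0.009, 1.0, 0.002], [1.0, 0.009, -0.002], [-0.002, 0.002, -1.0]]
ft_force: [1.3, 1.3, 5.6]
grip_width: 0.0053
```

{"api": "arm_command", "payload": {"rows": "1 0 0 0 0 0 0;1 0 0 0 0 0 0;1 0 0 -10 0 0 0;1 0 0 -30 0 0 0;1 0 0 -35 0 0 0"}}

```text
time_s: 14.98
position: [0.4143, -0.3526, 0.1]
tool_rot: [[-0.008, 1.0, -0.002], [1.0, 0.008, 0.002], [0.002, -0.002, -1.0]]
ft_force: [1.1, -0.6, -0.5]
grip_width: 0.0049
```

{"api": "arm_command", "payload": {"rows": "1 0 0 -20 0 0 0;1 0 0 0 0 0 0;1 0 0 0 0 0 0"}}

```text
time_s: 15.23
position: [0.4151, -0.3536, 0.1212]
tool_rot: [[-0.009, 1.0, 0.002], [1.0, 0.009, -0.003], [-0.003, 0.002, -1.0]]
ft_force: [0.9, 0.6, -0.8]
grip_width: 0.0049
```

```bash
python3 -c "
from h import *
go(.570,-.245,.118,-9.5)"
```

```text
t 15.23 pos [ 0.4151 -0.3536  0.1212] jaw 0.5 q6 -53.4 tilt [ 0.002 -0.003] w 0.0049 F [ 0.9  0.6 -0.8]
 turn rz 10.0 rows 2 shift [132.6 134.9   3.1] rows 5
```

{"api": "arm_command", "payload": {"rows": "1 0 0 0 0 0 5;1 0 0 0 0 0 5;1 26.5 27 0 0 0 0;1 26.5 27 0 0 0 0;1 26.5 27 0 0 0 0"}}

```text
time_s: 15.65
position: [0.5083, -0.2873, 0.1184]
tool_rot: [[0.167, 0.986, -0.002], [0.986, -0.167, 0.001], [0.001, -0.002, -1.0]]
ft_force: [0.0, -0.6, -0.5]
grip_width: 0.0047
```

{"api": "arm_command", "payload": {"rows": "1 26.5 27 0 0 0 0;1 26.5 27 0 0 0 0;1 0 0 0 0 0 0;1 0 0 0 0 0 0;1 0 0 0 0 0 0"}}

```text
time_s: 16.07
position: [0.5692, -0.2448, 0.1184]
tool_rot: [[0.165, 0.986, -0.002], [0.986, -0.165, 0.001], [0.001, -0.002, -1.0]]
ft_force: [-0.2, -0.0, -0.5]
grip_width: 0.0048
```

```bash
python3 -c "
from h import *
go(.570,-.245,.030,-9.5)"
```

```text
t 16.07 pos [ 0.5692 -0.2448  0.1184] jaw -9.5 q6 -24.7 tilt [-0.002  0.001] w 0.0048 F [-0.2 -0.  -0.5]
 turn rz -0.0 rows 1 shift [-0.1  1.  88.4] rows 3
```

{"api": "arm_command", "payload": {"rows": "1 0 0 35 0 0 0;1 0 0 30 0 0 0;1 0 0 14 0 0 0;1 0 0 6 0 0 0;1 0 0 3 0 0 0"}}

```text
time_s: 16.48
position: [0.5688, -0.2457, 0.0305]
tool_rot: [[0.167, 0.986, -0.002], [0.986, -0.167, 0.001], [0.001, -0.002, -1.0]]
ft_force: [0.4, -0.7, 0.5]
grip_width: 0.0048
```

{"api": "arm_command", "payload": {"rows": "1 0 0 0 0 0 0;1 0 0 0 0 0 0;0.7 0 0 0 0 0 0;0.7 0 0 0 0 0 0;0.7 0 0 0 0 0 0"}}

```text
time_s: 16.9
position: [0.5702, -0.245, 0.0321]
tool_rot: [[0.165, 0.986, 0.001], [0.986, -0.165, -0.001], [-0.001, 0.001, -1.0]]
ft_force: [-0.2, -0.3, 0.6]
grip_width: 0.0258
```

{"api": "arm_command", "payload": {"rows": "0.7 0 0 -15 0 0 0;0.7 0 0 -35 0 0 0;0.7 0 0 -35 0 0 0;0.7 0 0 -25 0 0 0;0.7 0 0 0 0 0 0"}}

```text
time_s: 17.32
position: [0.5718, -0.2459, 0.1475]
tool_rot: [[0.165, 0.986, 0.009], [0.986, -0.165, -0.006], [-0.004, 0.01, -1.0]]
ft_force: [0.4, 0.1, 0.6]
grip_width: 0.0255
```

```bash
python3 -c "
from h import *
go(.438,-.183,.13,-9.5)"
```

```text
t 17.32 pos [ 0.5718 -0.2459  0.1475] jaw -9.5 q6 -24.7 tilt [ 0.009 -0.006] w 0.0255 F [0.4 0.1 0.6]
 turn rz 0.0 rows 1 shift [  40.1 -142.5   16. ] rows 4
```

{"api": "arm_command", "payload": {"rows": "0.1 10 -35.6 4 0 0 0;0.1 10 -35.6 4 0 0 0;0.1 10 -35.6 4 0 0 0;0.1 10 -35.6 4 0 0 0;0.1 0 0 0 0 0 0"}}

```text
time_s: 17.73
position: [0.4294, -0.1772, 0.1235]
tool_rot: [[0.165, 0.986, -0.008], [0.986, -0.165, 0.006], [0.005, -0.009, -1.0]]
ft_force: [0.5, -0.9, 0.4]
grip_width: 0.0768
```

{"api": "arm_command", "payload": {"rows": "0.1 0 0 0 0 0 0;0.1 0 0 0 0 0 0;0.1 0 0 0 0 0 0"}}

```text
time_s: 17.98
position: [0.4373, -0.1827, 0.1256]
tool_rot: [[0.165, 0.986, 0.002], [0.986, -0.165, -0.001], [-0.001, 0.002, -1.0]]
ft_force: [-0.0, -0.1, 0.6]
grip_width: 0.0769
```

```bash
python3 -c "
from h import *
go(.438,-.183,.13,-9.5)
snap('wrist','w8.png',s=1.5)"
```

```text
t 17.98 pos [ 0.4373 -0.1827  0.1256] jaw -9.5 q6 -27.5 tilt [ 0.002 -0.001] w 0.0769 F [-0.  -0.1  0.6]
 turn rz -0.0 rows 1 shift [-0.1  0.7 -4.4] rows 1
```

View pics/w8.png

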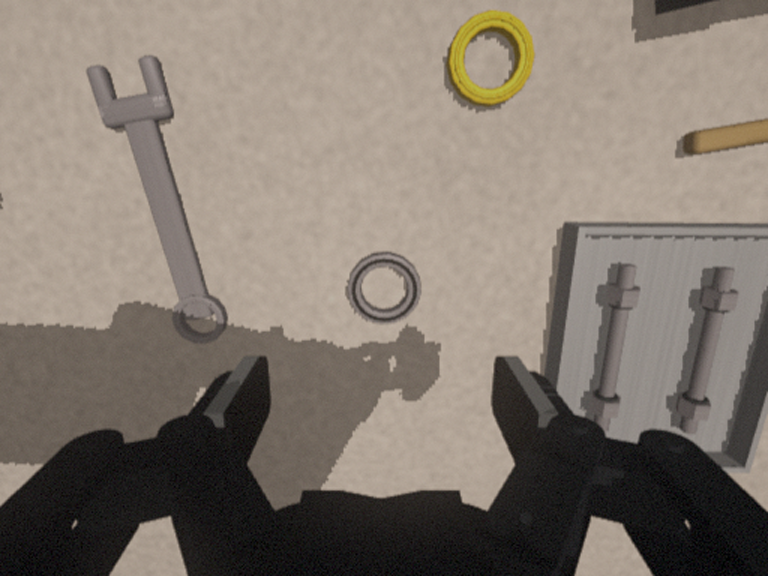

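```bash
python3 -c "
from h import *
cm=eyes.camera_model('wrist')
x,y,_=back(cm,385/1.5-.5,287.5/1.5-.5,.01);print(x,y)
go(x,y,.021,-9.5)"
```

```text
0.44000830961088055 -0.1820235001480604
t 18.03 pos [ 0.4372 -0.1826  0.1255] jaw -9.5 q6 -27.5 tilt [ 0.001 -0.001] w 0.0771 F [ 0.9  0.5 -0.3]
 turn rz -0.0 rows 1 shift [  1.1   2.5 104.5] rows 3
```

{"api": "arm_command", "payload": {"rows": "0.2 1 2.5 35 0 0 0;0.2 0 0 35 0 0 0;0.25 0 0 20 0 0 0;0.25 0 0 10 0 0 0;0.25 0 0 4.5 0 0 0"}}

```text
time_s: 18.45
position: [0.4389, -0.1814, 0.019]
tool_rot: [[0.165, 0.986, -0.002], [0.986, -0.165, 0.001], [0.001, -0.002, -1.0]]
ft_force: [0.2, 0.5, -0.2]
grip_width: 0.0641
```

{"api": "arm_command", "payload": {"rows": "0.25 0 0 0 0 0 0;1 0 0 0 0 0 0;1 0 0 0 0 0 0;1 0 0 0 0 0 0;1 0 0 0 0 0 0"}}

```text
time_s: 18.87
position: [0.4394, -0.1818, 0.0223]
tool_rot: [[0.165, 0.986, 0.002], [0.986, -0.165, -0.002], [-0.001, 0.003, -1.0]]
ft_force: [-0.8, 0.6, 6.8]
grip_width: 0.0401
```

{"api": "arm_command", "payload": {"rows": "1 0 0 0 0 0 0;1 0 0 0 0 0 0;1 0 0 -10 0 0 0;1 0 0 -30 0 0 0;1 0 0 -35 0 0 0"}}

```text
time_s: 19.28
position: [0.4381, -0.181, 0.0965]
tool_rot: [[0.165, 0.986, -0.002], [0.986, -0.165, 0.002], [0.001, -0.002, -1.0]]
ft_force: [0.1, -0.7, -1.4]
grip_width: 0.0395
```

{"api": "arm_command", "payload": {"rows": "1 0 0 -35 0 0 0;1 0 0 0 0 0 0;1 0 0 0 0 0 0;1 0 0 0 0 0 0"}}

```text
time_s: 19.62
position: [0.4385, -0.1811, 0.1308]
tool_rot: [[0.165, 0.986, 0.0], [0.986, -0.165, -0.0], [-0.0, 0.0, -1.0]]
ft_force: [-0.7, 1.3, -1.5]
grip_width: 0.0398
```

```bash
python3 -c "
from h import *
go(.5935-.0047,.2375-.0285,.13,-9.5)"
```

```text
t 19.62 pos [ 0.4385 -0.1811  0.1308] jaw -9.5 q6 -27.3 tilt [ 0. -0.] w 0.0398 F [-0.7  1.3 -1.5]
 turn rz -0.0 rows 1 shift [409.6  83.9   0.8] rows 11
```

{"api": "arm_command", "payload": {"rows": "1 37.2 7.6 0 0 0 0;1 37.2 7.6 0 0 0 0;1 37.2 7.6 0 0 0 0;1 37.2 7.6 0 0 0 0;1 37.2 7.6 0 0 0 0"}}

```text
time_s: 20.03
position: [0.5067, -0.0023, 0.1295]
tool_rot: [[0.166, 0.986, -0.003], [0.986, -0.166, 0.001], [0.0, -0.003, -1.0]]
ft_force: [0.7, -0.1, -0.7]
grip_width: 0.0399
```

{"api": "arm_command", "payload": {"rows": "1 37.2 7.6 0 0 0 0;1 37.2 7.6 0 0 0 0;1 37.2 7.6 0 0 0 0;1 37.2 7.6 0 0 0 0;1 37.2 7.6 0 0 0 0"}}

```text
time_s: 20.45
position: [0.5749, 0.1749, 0.1291]
tool_rot: [[0.165, 0.986, -0.003], [0.986, -0.165, -0.0], [-0.001, -0.003, -1.0]]
ft_force: [0.7, -0.8, -0.3]
grip_width: 0.0399
```

{"api": "arm_command", "payload": {"rows": "1 37.2 7.6 0 0 0 0;1 0 0 0 0 0 0;1 0 0 0 0 0 0;1 0 0 0 0 0 0;1 0 0 0 0 0 0"}}

```text
time_s: 20.87
position: [0.5884, 0.2073, 0.1301]
tool_rot: [[0.166, 0.986, -0.002], [0.986, -0.166, -0.001], [-0.001, -0.002, -1.0]]
ft_force: [0.8, -0.5, -0.8]
grip_width: 0.04
```

```bash
python3 -c "
from h import *
go(.5935-.0047,.2375-.0285,.0265,-9.5)
snap('wrist','w9.png',s=1.5)"
```

```text
t 20.87 pos [0.5884 0.2073 0.1301] jaw -9.6 q6 18.1 tilt [-0.002 -0.001] w 0.04 F [ 0.8 -0.5 -0.8]
 turn rz -0.1 rows 1 shift [  1.8   0.3 103.6] rows 3
```

View pics/w9.png

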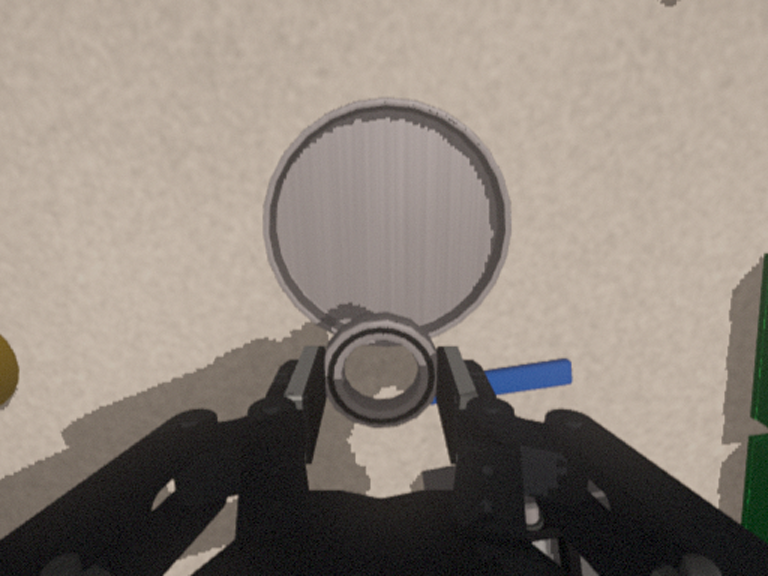

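```bash
python3 -c "
from h import *
cm=eyes.camera_model('wrist')
B=lambda u,v,z=.02:back(cm,(u+.5)/1.5-.5,(v+.5)/1.5-.5,z)[:2]
l,r,t=B(264,218),B(511,218),B(388,98)
d=np.array([.166,.986]);print('ctr',(l+r)/2,'from top',t-d*.069,np.linalg.norm(l-r))
p=readout.observe()['position'];print('bearing', B(381,368,p[2]-.0125),p)"
```

```text
ctr [0.59928438 0.24789419] from top [0.59793706 0.23956492] 0.13519351958689502
bearing [0.58913996 0.20829252] [0.58850596 0.20719793 0.13042198]
```

{"api": "arm_command", "payload": {"rows": "1 5.5 4 35 0 0 0;1 0 0 35 0 0 0;1 0 0 20 0 0 0;1 0 0 9 0 0 0;1 0 0 4 0 0 0"}}

```text
time_s: 21.33
position: [0.5932, 0.2122, 0.0267]
tool_rot: [[0.166, 0.986, -0.002], [0.986, -0.166, -0.0], [-0.001, -0.002, -1.0]]
ft_force: [-0.5, 0.7, -0.2]
grip_width: 0.04
```

{"api": "arm_command", "payload": {"rows": "1 0 0 0 0 0 0;1 0 0 0 0 0 0;0.4 0 0 0 0 0 0;0.4 0 0 0 0 0 0;0.4 0 0 0 0 0 0"}}

```text
time_s: 21.75
position: [0.594, 0.2133, 0.0288]
tool_rot: [[0.165, 0.986, 0.002], [0.986, -0.165, 0.0], [0.001, 0.002, -1.0]]
ft_force: [0.4, 0.3, -0.9]
grip_width: 0.0511
```

{"api": "arm_command", "payload": {"rows": "0.4 0 0 -15 0 0 0;0.4 0 0 -35 0 0 0;0.4 0 0 -35 0 0 0;0.2 0 0 -15 0 0 0;0.2 0 0 0 0 0 0"}}

```text
time_s: 22.17
position: [0.5953, 0.2136, 0.1327]
tool_rot: [[0.165, 0.986, 0.009], [0.986, -0.165, 0.001], [0.003, 0.008, -1.0]]
ft_force: [0.2, 0.4, 0.5]
grip_width: 0.0684
```

```bash
python3 -c "
from h import *
go(.4595,.0005,.126,-9.5)"
```

```text
t 22.17 pos [0.5953 0.2136 0.1327] jaw -9.5 q6 18.5 tilt [0.009 0.001] w 0.0684 F [0.2 0.4 0.5]
 turn rz -0.0 rows 1 shift [-232.6  -98.8    5.3] rows 7
```

{"api": "arm_command", "payload": {"rows": "0.1 -33.2 -14.1 0 0 0 0;0.1 -33.2 -14.1 0 0 0 0;0.1 -33.2 -14.1 0 0 0 0;0.1 -33.2 -14.1 0 0 0 0;0.1 -33.2 -14.1 0 0 0 0"}}

```text
time_s: 22.58
position: [0.4951, 0.0601, 0.1272]
tool_rot: [[0.165, 0.986, -0.001], [0.986, -0.165, 0.0], [-0.0, -0.001, -1.0]]
ft_force: [0.5, -0.3, -0.2]
grip_width: 0.0768
```

{"api": "arm_command", "payload": {"rows": "0.1 -33.2 -14.1 0 0 0 0;0.1 -33.2 -14.1 0 0 0 0;0.1 0 0 0 0 0 0;0.1 0 0 0 0 0 0;0.1 0 0 0 0 0 0"}}

```text
time_s: 23.0
position: [0.4581, 0.0005, 0.1277]
tool_rot: [[0.166, 0.986, 0.0], [0.986, -0.166, 0.0], [0.0, 0.0, -1.0]]
ft_force: [0.4, 0.4, 0.4]
grip_width: 0.0771
```

```bash
python3 -c "
from h import *
go(.4595,.0005,.126,-9.5)
snap('wrist','w10.png',s=1.5)"
```

```text
t 23.0 pos [0.4581 0.0005 0.1277] jaw -9.5 q6 -5.3 tilt [0. 0.] w 0.0771 F [0.4 0.4 0.4]
 turn rz -0.0 rows 1 shift [0.2 1.4 1.7] rows 1
```

View pics/w10.png

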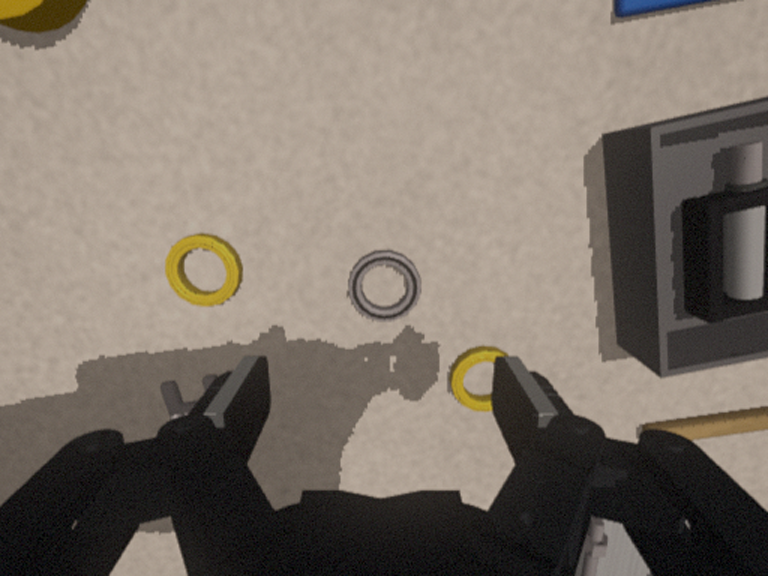

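```bash
python3 -c "
from h import *
cm=eyes.camera_model('wrist')
x,y,_=back(cm,385/1.5-.5,285.5/1.5-.5,.01);print(x,y)
go(x,y,.021,-9.5)"
```

```text
0.4610702758293721 0.0022331969189983425
t 23.05 pos [0.4583 0.0009 0.1276] jaw -9.5 q6 -5.3 tilt [0. 0.] w 0.0768 F [ 0.4 -0.1 -0.1]
 turn rz 0.0 rows 1 shift [  1.8   2.6 106.6] rows 3
```

Target in the dish afterwards: (0.598, 0.2395) + 0.029·(0.165, 0.986) = (0.603, 0.268).

{"api": "arm_command", "payload": {"rows": "0.2 1.5 2.5 35 0 0 0;0.2 0 0 35 0 0 0;0.25 0 0 21 0 0 0;0.25 0 0 11 0 0 0;0.25 0 0 4.5 0 0 0"}}

```text
time_s: 23.47
position: [0.4603, 0.0026, 0.0193]
tool_rot: [[0.163, 0.987, -0.003], [0.987, -0.163, 0.001], [0.0, -0.003, -1.0]]
ft_force: [0.2, -0.1, 0.2]
grip_width: 0.0639
```

{"api": "arm_command", "payload": {"rows": "0.25 0 0 0 0 0 0;1 0 0 0 0 0 0;1 0 0 0 0 0 0;1 0 0 0 0 0 0;1 0 0 0 0 0 0"}}

```text
time_s: 23.88
position: [0.4613, 0.0016, 0.0228]
tool_rot: [[0.165, 0.986, 0.003], [0.986, -0.165, -0.0], [0.0, 0.003, -1.0]]
ft_force: [-0.8, 2.7, 8.2]
grip_width: 0.0397
```

{"api": "arm_command", "payload": {"rows": "1 0 0 0 0 0 0;1 0 0 0 0 0 0;1 0 0 -10 0 0 0;1 0 0 -30 0 0 0;1 0 0 -35 0 0 0"}}

```text
time_s: 24.3
position: [0.4599, 0.0016, 0.097]
tool_rot: [[0.165, 0.986, -0.002], [0.986, -0.165, 0.001], [0.0, -0.002, -1.0]]
ft_force: [0.7, -1.0, 0.6]
grip_width: 0.0399
```

{"api": "arm_command", "payload": {"rows": "1 0 0 -35 0 0 0;1 0 0 0 0 0 0;1 0 0 0 0 0 0;1 0 0 0 0 0 0"}}

```text
time_s: 24.63
position: [0.4603, 0.0015, 0.1313]
tool_rot: [[0.165, 0.986, 0.0], [0.986, -0.165, -0.0], [-0.0, 0.0, -1.0]]
ft_force: [-0.8, -0.3, -1.2]
grip_width: 0.0398
```

```bash
python3 -c "
from h import *
go(.603,.268,.13,-9.5)"
```

```text
t 24.63 pos [0.4603 0.0015 0.1313] jaw -9.5 q6 -5.1 tilt [ 0. -0.] w 0.0398 F [-0.8 -0.3 -1.2]
 turn rz -0.0 rows 1 shift [286.4  96.8   1.3] rows 8
```

{"api": "arm_command", "payload": {"rows": "1 35.8 12.1 0 0 0 0;1 35.8 12.1 0 0 0 0;1 35.8 12.1 0 0 0 0;1 35.8 12.1 0 0 0 0;1 35.8 12.1 0 0 0 0"}}

```text
time_s: 25.05
position: [0.5498, 0.1697, 0.1297]
tool_rot: [[0.165, 0.986, -0.003], [0.986, -0.165, -0.0], [-0.001, -0.003, -1.0]]
ft_force: [0.8, -1.3, 0.3]
grip_width: 0.0397
```

{"api": "arm_command", "payload": {"rows": "1 35.8 12.1 0 0 0 0;1 35.8 12.1 0 0 0 0;1 35.8 12.1 0 0 0 0;1 0 0 0 0 0 0;1 0 0 0 0 0 0"}}

```text
time_s: 25.47
position: [0.6029, 0.2692, 0.1288]
tool_rot: [[0.163, 0.987, -0.003], [0.987, -0.163, -0.001], [-0.001, -0.003, -1.0]]
ft_force: [-1.1, -0.3, -0.1]
grip_width: 0.04
```

{"api": "arm_command", "payload": {"rows": "1 0 0 0 0 0 0;1 0 0 0 0 0 0"}}

```text
time_s: 25.63
position: [0.6029, 0.2667, 0.1306]
tool_rot: [[0.166, 0.986, -0.002], [0.986, -0.166, -0.001], [-0.001, -0.002, -1.0]]
ft_force: [-0.7, 0.1, -0.8]
grip_width: 0.0398
```

```bash
python3 -c "
from h import *
go(.603,.268,.0275,-9.5)
snap('top','t1.png',(100,90,420,250),2.4)"
```

```text
t 25.63 pos [0.6029 0.2667 0.1306] jaw -9.6 q6 23.2 tilt [-0.002 -0.001] w 0.0398 F [-0.7  0.1 -0.8]
 turn rz -0.1 rows 1 shift [1.400e+00 1.000e-01 1.031e+02] rows 3
```

View pics/t1.png

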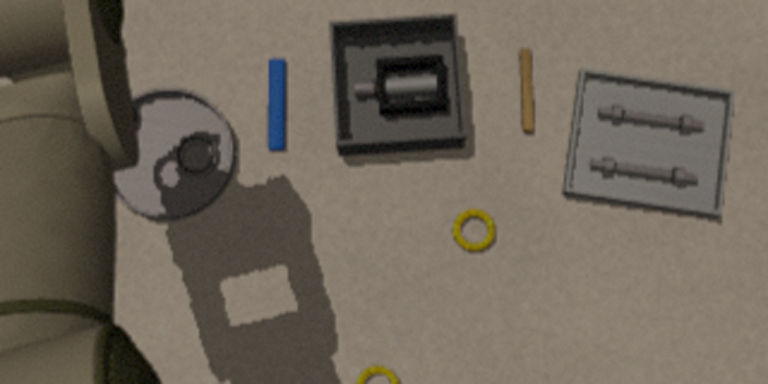

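{"api": "arm_command", "payload": {"rows": "1 1.5 0 35 0 0 0;1 0 0 35 0 0 0;1 0 0 20 0 0 0;1 0 0 9 0 0 0;1 0 0 4 0 0 0"}}

```text
time_s: 26.1
position: [0.6032, 0.2684, 0.0272]
tool_rot: [[0.166, 0.986, -0.002], [0.986, -0.166, -0.001], [-0.001, -0.002, -1.0]]
ft_force: [0.2, 0.3, 0.2]
grip_width: 0.0399
```

{"api": "arm_command", "payload": {"rows": "1 0 0 0 0 0 0;1 0 0 0 0 0 0;0.4 0 0 0 0 0 0;0.4 0 0 0 0 0 0;0.4 0 0 0 0 0 0"}}

```text
time_s: 26.52
position: [0.604, 0.2694, 0.0293]
tool_rot: [[0.165, 0.986, 0.002], [0.986, -0.165, 0.0], [0.001, 0.002, -1.0]]
ft_force: [-1.0, 1.1, 0.3]
grip_width: 0.0512
```

{"api": "arm_command", "payload": {"rows": "0.4 0 0 -15 0 0 0;0.4 0 0 -35 0 0 0;0.4 0 0 -35 0 0 0;0.4 0 0 -30 0 0 0;0.4 -35 -15 0 0 0 0"}}

```text
time_s: 26.93
position: [0.588, 0.2409, 0.1509]
tool_rot: [[0.162, 0.987, 0.017], [0.987, -0.162, 0.005], [0.007, 0.016, -1.0]]
ft_force: [1.6, -0.7, 0.4]
grip_width: 0.0509
```

{"api": "arm_command", "payload": {"rows": "0.4 -35 -15 0 0 0 0;0.4 0 0 0 0 0 0;0.4 0 0 0 0 0 0;0.4 0 0 0 0 0 0"}}

```text
time_s: 27.27
position: [0.563, 0.2054, 0.144]
tool_rot: [[0.166, 0.986, 0.001], [0.986, -0.166, 0.0], [0.001, 0.001, -1.0]]
ft_force: [0.6, 0.4, -0.6]
grip_width: 0.0513
```

```bash
python3 -c "
from h import *
go(.603,.268,.0275,-9.5)
snap('wrist','w11.png',s=1.5)"
```

```text
t 27.27 pos [0.563  0.2054 0.144 ] jaw -9.5 q6 18.3 tilt [0.001 0.   ] w 0.0513 F [ 0.6  0.4 -0.6]
 turn rz -0.0 rows 1 shift [ 68.3  29.  116.6] rows 4
```

View pics/w11.png

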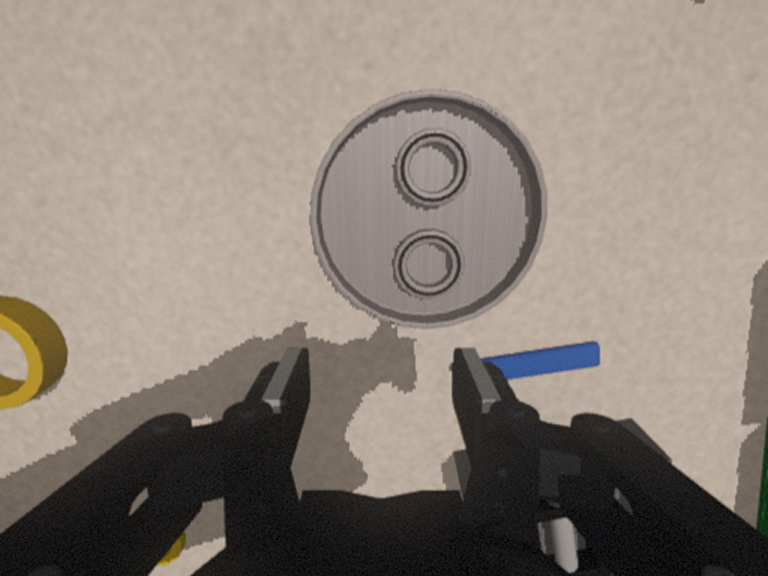

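Both bearings lie flat and apart in the dish, at (432,167) and (428,265). The axles and pedal were seen in place earlier, and the gripper is clear, so I'm handing in.

```bash
python3 -c "
from rig import env
print(env.close_job())"
```

```text
the job is handed in; nothing more can be done
None
```

All five parts are in their containers and the job is handed in, at about 27 s of the 125 s allowed. No verdict is reported.

- **Placement:** the pedal is in the square bin, the two axles side by side in the rectangular tray, and the two grey bearings in the round dish. I left the yellow rings alone.
- **Checks:** the last pictures show every part apart from the others and lying flat inside its walls, with the gripper empty and about 14 cm up. I judged rest and height from the pictures only, and did not re-measure the final part positions.
- **Forces:** the highest wrist force I read was about 9 N, from the fingertips lightly touching the bench while closing on parts. The parts were released within a few millimetres of the container floors.
- **Disagreements:**
    - The top camera read positions about 2–6 mm off the wrist camera, so I used the wrist camera for the fine positions; the tray itself I took from the top view.
    - I first read the bin's yaw with the wrong sign and corrected it before setting the pedal down.
    - The finger opening read about 3–4 mm less than the true size on the axles and bearings, but every grip held.

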